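# Fit the splined drive yoke to the gearbox

### The arm

A 7-joint arm with a two-finger parallel gripper is mounted at the origin on the work surface. World frame = base frame: x ahead of the robot, y to its left, z up, the work surface at z = 0. Lengths are in m, angles in degrees, forces in N, time in s.
With the tool pointing down it reaches from about 0.425 to 0.875 m from the base axis. Payload 8.4 kg.
Tool frame: the origin (TCP) lies midway between the tips of the shut fingers; the grasp point (between the pads) lies 19 mm behind it (arm.tcp_to_grasp is the distance from the TCP to the grasp point, in m); z points along the fingers, y is the line along which they close (so a half turn about z gives the same grasp; the last joint's range is limited). The gripper opens to 85 mm and grips with 20 to 120 N. Pads are 22 mm wide; open, the fingers measure 114 mm over their backs; the gripper's body (76 mm by 85 mm) begins 54 mm behind the grasp point. The pads swing forward as they close: fully open they stand 13 mm farther back than shut.
Start: joints at [-77.991, 19.091, 2.286, 83.961, -0.768, 76.965, -3.352], TCP at [0.198, 0.619, 0.211] pointing down, gripper open.
Joint ranges: [-147.57, 147.57], [-21.85, 119.76], [-74.77, 79.35], [14.55, 137.4], [-85.83, 265.84], [4.83, 119.75], [-152.11, 152.11]. Speed limits (degrees/s): [127.2, 127.2, 159.86, 159.86, 180, 180, 180].

### API

Orientations are given as [roll, pitch, yaw] about the fixed x, y, z axes, in that order (R = Rz(yaw) Ry(pitch) Rx(roll)).
In Python, from rig import arm, optics, job_done gives the robot as it stands.
- The arm moves only by the tool carry_out, never from a script. Its argument "steps" is a list of rows, each a list of 7 numbers: the shift along the tool's x, y, z in cm, then the turn, a rotation vector about the tool's x, y, z in degrees, then the opening, from 0 (shut) to 1 (fully open). In form: [[tx, ty, tz, rx, ry, rz, gripper], ...]. A call has 1 to 8 rows; each row shifts and turns the commanded pose from where the row before left it, along the tool's axes as they then stand; what a row does not reach is not made up. A row lasts 1/8 s, in which the tool goes at most 62.5 mm and 10.7 degrees, less where a joint would pass 70% of its speed; a pose out of reach is approached as far as the arm can. A call with a gripper value outside its range is refused whole. The fingers move at their own pace and stop on an object; the grip force is fixed at half the most. Time passes only in rows, so rows that do not move let the fingers close. It gives the time, the measured TCP pose, the force, the opening and the grip force at its end, in the units of the state.
- arm.state(): the state, without advancing time (a new reading comes with each control period).
- optics.camera(name): name is "scene" or "side" or "wrist"; returns the picture (480x640x3 uint8, red, green, blue); there is no depth.
- optics.camera_model(name): a dict with "intrinsics" (3x3 intrinsics, pixels), "eye" and "rotation" of the camera in the world; the wrist camera has in their place "tool_from_camera" (4x4, takes a point from camera to tool coordinates, whose origin is the TCP and whose axes are the flange's). Camera axes: x right, y down, z forward; pixel columns grow to the right and rows downward; lengths in m; the calibration is good to about 2 mm. A picture is of the moment at which its call begins: read the wrist's pose just before it. camera_model takes no time and is no camera call.
- job_done(): hands the job in; it is judged then, once.
The state is a dict: "time": time; "joint_positions": joint angles; "qvel": joint speeds; "joint_efforts": joint torques, N m; "eef_pos": TCP position; "tcp_rot": TCP orientation; "ft_force": force on the tool from outside, world axes, zero at the start; "ft_torque": the same for the moment, N m; "opening": opening from 0.0 (shut) to 1.0 (fully open); "grasp_force": force on a finger pad.
Only numpy, scipy, OpenCV 4.12 (cv2) and the standard library are available. Lean on these libraries where they do the work, as an engineer would, in place of code of your own. Each camera call takes 0.05 s, during which the arm holds its last target. There are 200 camera calls.

### The job

Pull the black plastic cap off the gearbox's upright splined shaft and leave it in the aluminium parts tray. Then stand the splined drive yoke on the shaft end and, pressing it down only lightly (never hard enough to put 50 N on the shaft), rock it round until its teeth drop into mesh; slide it gently down fully home, square against the shaft's shoulder, and let go of it. Leave the universal-joint cross, the flange yoke, the socket and the bearing in the tray where they are.

Things in the scene. Friction and masses are not known exactly. Their poses are not given: they have to be found in the camera images.
- gearbox: Heavy grey right-angle gearbox, does not move. Origin: centre of its underside; z up along the axis of the upright splined output shaft, x towards the level input shaft, which ends 145 mm out, 50 mm high. Foot 140 x 140 mm; housing 116 x 116 mm, 88 mm high; bearing cover 92 mm across, up to 98 mm (bolt heads 103 mm); boss 60 mm across, up to 104 mm.
- shoulder (a point): Point on the shaft's axis at its shoulder, 112 mm above the bench: a flat collar 45 mm across, on which the fitted yoke rests. Above it are six straight-sided teeth 60 degrees apart, 48 mm long, 34.8 mm across the teeth and 29.2 mm across the roots, each 8.6 mm wide with a flat upper end.
- spline_end (a point): Point on the shaft's axis level with the flat ends of the teeth, 48 mm above the shoulder. The shaft starts at any angle, which is not measured and is unrelated to the gearbox's yaw: where the teeth stand must be felt (or seen). The shaft turns only against a drag of about 0.35 N m, far more than the rubbing of a lightly pressed yoke gives.
- shaft_top (a point): Point on the shaft's axis at its tip, 58 mm above the shoulder. The last 10 mm, above the teeth, is a plain round nose that centres the yoke: 29.2 mm across for 4 mm, then tapering to 22 mm at the tip.
- cap: Black plastic cap over the shaft: a round cup, open end down, 42 mm outside (45 mm at the 4 mm high rim of the open end), 55 mm tall, 37.8 mm inside, 52 mm deep, 45 g. Origin: centre of the open end, z towards the closed end. It hangs loosely on the shaft's tip, its open end 6 mm above the shoulder, and comes off with a straight lift of over 52 mm.
- yoke: Drive yoke to be fitted, dark steel, 0.64 to 0.9 kg, standing on the bench, bore down, fork up. Origin: centre of the bore's lower end, z up along the bore. Hub 50 mm across, 45 mm tall, with a clamp lug and small bolt on its +y side (to y = 36 mm, 8 to 28 mm up). Two fork ears at +x and -x, 11 mm thick, 34 mm wide, outer faces flat and 58 mm apart from 39 mm up; round tops at 92 mm.
- yoke_bore (a point): Same point as the yoke's origin. The bore goes right through: six grooves 9.8 mm wide, 36.8 mm across, the lands between them 30.8 mm across. One pair of grooves lies along the yoke's x, so every 60 degrees is alike. With the teeth out of line the yoke stops on the tooth ends, this point 48 mm above the shoulder; in line within about 2 degrees it drops in and slides freely.
- yoke_grip (a point): Point on the yoke's axis 75 mm above its lower end, level with the ears' 21 mm eyes: fingers closing along the yoke's x on the outer faces of the ears (58 mm) hold it well with 60 to 80 N. To find the mesh, 6 to 12 N of push is enough while it is turned slowly, about 0.2 rad/s. Meeting the tooth ends or the shoulder at 20 mm/s gives about 30 N; at 50 mm/s it is a blow of over 50 N.
- tray: Open aluminium parts tray, fixed, 150 (x) x 110 (y) mm outside, 25 mm high, walls and floor 3 mm. Origin: centre of its underside. The bearing lies in its +x half; the -x half is free.
- bearing: Ball bearing lying flat in the tray's +x half, 47 mm across, 14 mm thick, bore 20 mm; stays there. Origin: centre of its underside.
- cross: Universal-joint cross lying on the bench between the robot and the gearbox, 58 mm across its four arms, 22 mm high; leave it. Origin: centre of its underside.
- flange_yoke: Another, smaller yoke, not to be used: a fork on a square flange plate 75 x 75 x 9 mm, ears 54 mm apart outside, 49 mm high in all, no hub and no bore; leave it. Origin: centre of its underside.
- socket: Steel wrench socket standing on the bench to the far left of the gearbox, 38 mm across, 45 mm tall; leave it. Origin: centre of its underside.
Not all that is in view belongs to the job. What is shaped like the cap but purple or turquoise is not meant.

How it is judged:
By the outcome, as a careful person would: the job done as asked, in the order asked, and still so for the second after the job is handed in, with the robot touching nothing.
It also fails if it takes over 72 s, if anything falls off the work surface, if the arm or the gripper's body presses on something with over 40 N, if the wrist force passes 120 N, or if a joint passes its speed limit or range.

## Working session

There is one attempt and no reset: what is moved stays moved. The work goes in short steps, Python scripts to look and compute and a tool call to move; the robot and the scene stay as the last step left them, time stands still between calls to the robot, and variables do not carry over. Pictures are saved under pics/ and viewed, at most 13 in all, crops included, and the job is handed in when it is done.

Besides the shell and the picture viewer there is one more tool, called as name(argument=value, ...) on one line, values as JSON. carry_out: Moves the arm, as the interface text tells. Its arguments: {"type":"object","properties":{"steps":{"type":"array","items":{"type":"array","items":{"type":"number"}}}},"required":["steps"]}

```bash
mkdir -p pics; ls; python3 - <<'E'
from rig import arm, optics
import cv2, numpy as np
print(arm.state())
for n in ("scene","side"):
    im=optics.camera(n); cv2.imwrite(f"pics/{n}0.png",im[:,:,::-1]); print(n,optics.camera_model(n))
print(optics.camera_model("wrist"))
E
```

```text
pics
{'time': 0.0, 'joint_positions': array([-77.99090944,  19.13074466,   2.28609075,  84.00996767,
        -0.76896912,  76.96557334,  -3.35004367]), 'qvel': array([ 0.11125159, -0.04751526, -0.00401015, -0.11990595, -0.05279466,
        0.05593529, -0.0310102 ]), 'joint_efforts': array([ 3.63388817e-04, -6.58571434e+01,  1.36549998e+00, -4.05561447e+01,
        1.67069072e-02,  1.27617139e-02, -4.19483490e-05]), 'eef_pos': array([0.19743512, 0.61878615, 0.2100424 ]), 'tcp_rot': array([-1.79909141e+02,  5.47142891e-03,  1.62306279e+02]), 'ft_force': array([ 0.31640315, -0.28448127, -0.16028984]), 'ft_torque': array([ 0.05426466,  0.00929537, -0.00978989]), 'grasp_force': 0.0, 'opening': 0.9995998245028452}
scene {'intrinsics': array([[475.08179698,   0.        , 325.47093481],
       [  0.        , 475.08179698, 236.36875611],
       [  0.        ,   0.        ,   1.        ]]), 'eye': array([1.07173918, 0.59396326, 0.73844425]), 'rotation': array([-1.28535243e+02, -8.05684780e-02,  1.36379013e+02])}
side {'intrinsics': array([[598.94281446,   0.        , 316.3746017 ],
       [  0.        , 598.94281446, 242.56957568],
       [  0.        ,   0.        ,   1.        ]]), 'eye': array([ 0.3788528 , -0.80228279,  0.93979128]), 'rotation': array([-135.04606022,   -0.50405916,   -9.7820641 ])}
{'intrinsics': array([[379.67804021,   0.        , 311.81458798],
       [  0.        , 379.67804021, 240.78583609],
       [  0.        ,   0.        ,   1.        ]]), 'tool_from_camera': array([[-1.52812028e-04, -9.49104578e-01, -3.14961072e-01,
         7.88915922e-02],
       [ 9.99999357e-01,  2.08919826e-04, -1.11473678e-03,
        -1.35124150e-04],
       [ 1.12380340e-03, -3.14961040e-01,  9.49103936e-01,
        -1.63312124e-01],
       [ 0.00000000e+00,  0.00000000e+00,  0.00000000e+00,
         1.00000000e+00]])}
```

View pics/scene0.png

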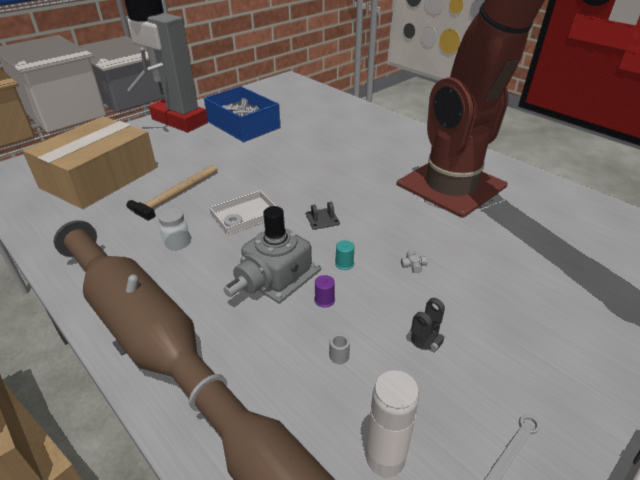

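View pics/side0.png

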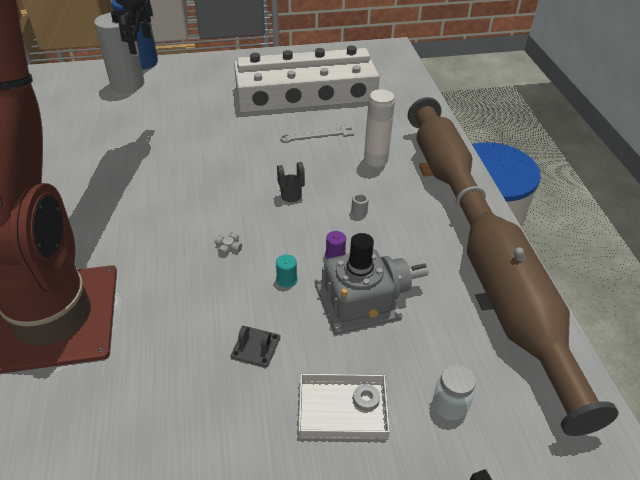

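Scene view: candidates for the cap are black at (274,222) on the gearbox shaft (chosen), purple (325,291) and turquoise (345,255). For the yoke they are the black fork at (428,325) (chosen) and the flange yoke at (322,216). Side view: cap (361,248), yoke (290,182), tray (343,407), bearing at its right (367,397). Next I'll measure these and check them in a close crop.

```bash
cat > h.py <<'E'
import numpy as np, cv2
from scipy.spatial.transform import Rotation as Ro
from rig import arm, optics
def cam(n, st=None):
    m=optics.camera_model(n); K=m["intrinsics"]
    if n!="wrist": return K, Ro.from_euler('xyz',m["rotation"],degrees=True).as_matrix(), m["eye"]
    T=m["tool_from_camera"]; R=Ro.from_euler('xyz',st["tcp_rot"],degrees=True).as_matrix()
    return K, R@T[:3,:3], st["eef_pos"]+R@T[:3,3]
def ray(c,uv):
    K,R,e=c; d=R@np.linalg.solve(K,[uv[0],uv[1],1]); return e,d/np.linalg.norm(d)
def onz(c,uv,z):
    e,d=ray(c,uv); return e+d*(z-e[2])/d[2]
def tri(rs):
    A=sum(np.eye(3)-np.outer(d,d) for e,d in rs); b=sum((np.eye(3)-np.outer(d,d))@e for e,d in rs)
    return np.linalg.solve(A,b)
def proj(c,p):
    K,R,e=c; q=K@(R.T@(np.array(p)-e)); return q[:2]/q[2]
E
python3 - <<'E'
from h import *
im={n:cv2.imread(f"pics/{n}0.png") for n in("scene","side")}
C={n:cam(n) for n in im}
def blob(n,u,v,r,thr):
    g=im[n].max(2); m=np.zeros(g.shape,np.uint8); m[v-r:v+r,u-r:u+r]=(g[v-r:v+r,u-r:u+r]<thr)
    k,l,s,c=cv2.connectedComponentsWithStats(m); i=1+np.argmax(s[1:,4]); return s[i],c[i]
for nm,a,b,thr in (("cap",(274,222),(361,248),45),("yoke",(428,325),(290,182),70)):
    A=blob("scene",*a,30,thr);B=blob("side",*b,30,thr)
    p=tri([ray(C["scene"],A[1]),ray(C["side"],B[1])]); print(nm,A,B,p,proj(C["scene"],p),proj(C["side"],p))
# tray corners (side view), outer top rim
for uv in((301,376),(386,376),(388,438),(299,440)): print("tray",onz(C["side"],uv,.025))
print("bearing",onz(C["side"],(367,396),.014))
print("turq",onz(C["side"],(287,270),.03),"purple",onz(C["side"],(336,243),.03),"cross",onz(C["side"],(229,243),.01),"flange",onz(C["side"],(256,345),.02),"socket",onz(C["side"],(360,205),.02))
def cr(n,u,v,r): return cv2.resize(im[n][v-r:v+r,u-r:u+r],(400,300) if 0 else (300,300),interpolation=cv2.INTER_CUBIC)
cv2.imwrite("pics/crop.png",np.vstack([np.hstack([cr("scene",274,235,35),cr("scene",428,325,35)]),np.hstack([cr("side",361,255,35),cr("side",290,182,35)])]))
E
```

```text
cap (array([264, 207,  21,  31, 550], dtype=int32), array([273.8       , 222.24727273])) (array([349, 234,  24,  36, 713], dtype=int32), array([360.84992987, 251.27208976])) [ 0.59948592 -0.05553583  0.14253795] [274.29858979 222.08468474] [361.40216317 251.48081595]
yoke (array([411, 299,  33,  50, 999], dtype=int32), array([426.29029029, 326.03703704])) (array([277, 163,  27,  40, 665], dtype=int32), array([290.72932331, 184.81954887])) [0.5125223  0.28830504 0.03411737] [425.79177209 326.28485908] [290.34699627 184.57782551]
tray [ 0.45863223 -0.22717574  0.025     ]
tray [ 0.60681339 -0.25187241  0.025     ]
tray [ 0.58071157 -0.36594075  0.025     ]
tray [ 0.43717202 -0.34536124  0.025     ]
bearing [ 0.56678454 -0.27892824  0.014     ]
turq [0.46808464 0.02287055 0.03      ] purple [0.58241672 0.08343845 0.03      ] cross [0.35570738 0.1406825  0.01      ] flange [ 0.38698128 -0.14474958  0.02      ] socket [0.66353855 0.20627498 0.02      ]
```

View pics/crop.png

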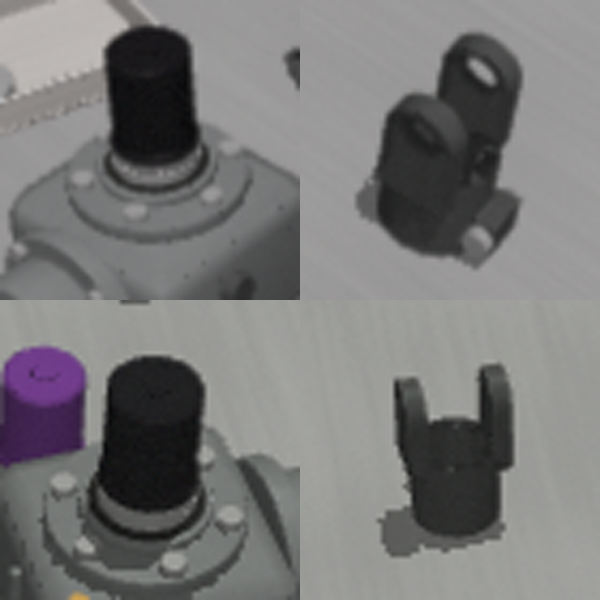

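The crop confirms the black cap on the shaft and the yoke with lug. I'll move above the yoke for a close wrist look on the way.

carry_out(steps=[[-5,-2.75,-0.25,0,0,0,1],[-5,-2.75,-0.25,0,0,0,1],[-5,-2.75,-0.25,0,0,0,1],[-5,-2.75,-0.25,0,0,0,1],[-5,-2.75,-0.25,0,0,0,1],[-5,-2.75,-0.25,0,0,0,1],[-5,-2.75,-0.25,0,0,0,1],[-5,-2.75,-0.25,0,0,0,1]])

```text
time: 1.1
eef_pos: [0.5126, 0.2865, 0.2308]
tcp_rot: [-180.0, -0.0, 162.3]
ft_force: [0.3, 1.0, -0.0]
opening: 1.003
grasp_force: 0.0
```

carry_out(steps=[[0,0,0,0,0,0,1],[0,0,0,0,0,0,1]])

```text
time: 1.35
eef_pos: [0.5113, 0.2883, 0.2305]
tcp_rot: [-180.0, -0.0, 162.3]
ft_force: [-0.4, 1.0, 0.5]
opening: 0.999
grasp_force: 0.0
```

```bash
python3 - <<'E'
from h import *
import pickle
s=arm.state(); im=optics.camera("wrist"); print(s["time"],s["eef_pos"],s["tcp_rot"],s["joint_positions"])
pickle.dump(s,open("y.pkl","wb")); cv2.imwrite("pics/w1.png",im[:,:,::-1])
E
```

```text
1.35 [0.51131864 0.28827125 0.23045481] [-1.79972645e+02 -4.85182039e-02  1.62293646e+02] [-49.0357993   11.2674017   17.83654001  92.17464621  -3.53851143
  77.16283032  41.56211318]
```

View pics/w1.png

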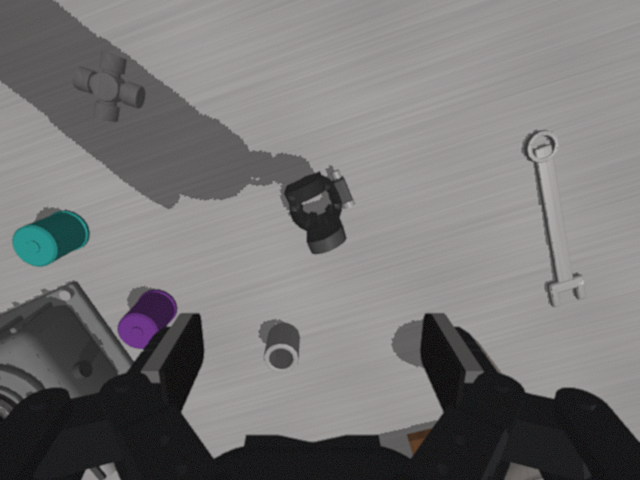

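Yoke at about (317,210), with ears at (303,188) and (325,237), and lug at (342,187). I'll zoom in for the yaw.

```bash
python3 - <<'E'
from h import *
im=cv2.imread("pics/w1.png")
c=cv2.resize(im[160:265,260:380],None,fx=6,fy=5.7,interpolation=cv2.INTER_CUBIC)[:598]
c=np.clip(c.astype(float)*2,0,255).astype(np.uint8)
cv2.imwrite("pics/w1c.png",c)
import h
C=cam("scene")
a=onz(C,(435.5,306.4),.075);b=onz(C,(422.6,319.6),.075);print(a,b,(a+b)/2,np.linalg.norm(a-b),np.degrees(np.arctan2(*(a-b)[1::-1])))
E
```

```text
[0.4921501  0.28893723 0.075     ] [0.53633311 0.29228115 0.075     ] [0.51424161 0.29060919 0.075     ] 0.04430936381088012 -175.6719152775802
```

View pics/w1c.png

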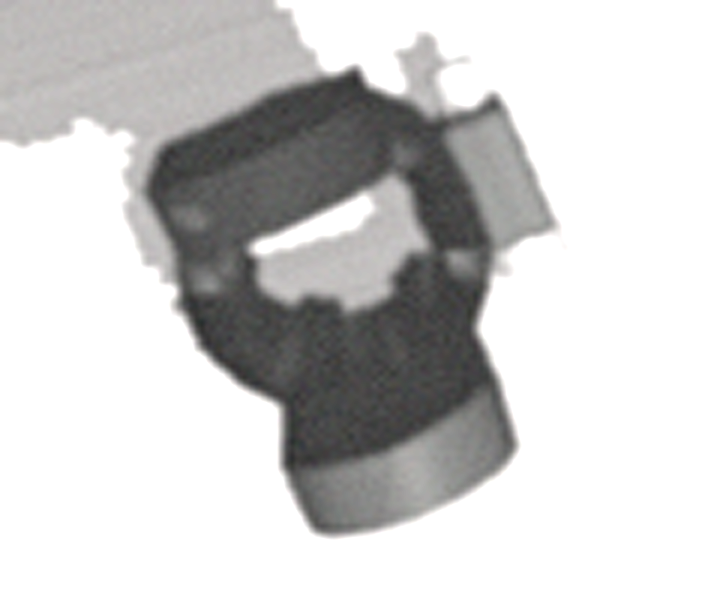

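```bash
python3 - <<'E'
from h import *
import pickle
s=pickle.load(open("y.pkl","rb")); C=cam("wrist",s)
px=lambda u,v:(260+u/6,160+v/5.7)
P=lambda u,v,z:onz(C,px(u,v),z)
ea=P(285,465,.08);eb=P(490,382,.08);oa=P(315,532,.08);ob=P(515,450,.08)
d=eb-ea;d2=ob-oa;print(np.degrees(np.arctan2(d[1],d[0])),np.degrees(np.arctan2(d2[1],d2[0])),np.linalg.norm(d[:2]))
# top band of both ears
t=P(402,467,.092);print("lower ear top",t)
print("upper ear top mid?",P(275,175,.092))
Cs={n:cam(n) for n in("scene","side")}
print("cap axis", onz(Cs["scene"],(273.8,222.2),.1455),onz(Cs["side"],(360.85,251.3),.1455))
for c in Cs: print(c,proj(Cs[c],(.5994,-.0555,.173)),proj(Cs[c],(.5994,-.0555,.118)))
E
```

```text
96.46649477432543 97.00300084498686 0.03227058550747388
lower ear top [0.53610342 0.29313295 0.092     ]
upper ear top mid? [0.4894951  0.28962168 0.092     ]
cap axis [ 0.60283721 -0.05270855  0.1455    ] [ 0.59776125 -0.0576905   0.1455    ]
scene [273.36700243 210.1844446 ] [275.09980739 231.32822575]
side [362.38980269 239.81848348] [360.54604931 260.53634213]
```

carry_out(steps=[[0,0,0,0,0,9.4,1],[0,0,0,0,0,9.4,1],[0,0,0,0,0,9.4,1],[0,0,0,0,0,9.4,1],[0,0,0,0,0,9.4,1],[0,0,0,0,0,9.4,1],[0,0,0,0,0,9.2,1]])

```text
time: 2.28
eef_pos: [0.5105, 0.2897, 0.2307]
tcp_rot: [-180.0, -0.0, 96.6]
ft_force: [-0.5, 0.1, 0.7]
opening: 1.003
grasp_force: 0.0
```

carry_out(steps=[[-4.4,0.6,0,0,0,0,1],[-4.4,0.6,0,0,0,0,1],[-4.4,0.6,0,0,0,0,1],[-4.4,0.6,0,0,0,0,1],[-4.4,0.6,0,0,0,0,1],[-4.4,0.6,0,0,0,0,1],[-4.4,0.6,0,0,0,0,1],[-4.4,0.6,0,0,0,0,1]])

```text
time: 3.28
eef_pos: [0.6008, -0.0551, 0.2308]
tcp_rot: [-180.0, -0.0, 96.9]
ft_force: [1.3, 0.1, 0.8]
opening: 1.001
grasp_force: 0.0
```

carry_out(steps=[[0,0,0,0,0,0,1],[0,0,0,0,0,0,1]])

```text
time: 3.52
eef_pos: [0.6004, -0.0539, 0.2306]
tcp_rot: [-180.0, -0.0, 96.8]
ft_force: [0.4, 0.4, 0.0]
opening: 1.002
grasp_force: 0.0
```

```bash
python3 - <<'E'
from h import *
s=arm.state(); im=optics.camera("wrist"); print(s["time"],s["eef_pos"],s["tcp_rot"],s["joint_positions"])
cv2.imwrite("pics/w2.png",im[:,:,::-1])
C=cam("wrist",s); print(proj(C,(.6,-.055,.173)))
u,v=proj(C,(.6,-.055,.173)).astype(int)
g=im.max(2); m=np.zeros(g.shape,np.uint8); m[v-45:v+45,u-45:u+45]=g[v-45:v+45,u-45:u+45]<50
k,l,st,c=cv2.connectedComponentsWithStats(m); i=1+np.argmax(st[1:,4]); print(st[i],c[i])
print(np.unique(g[v-3:v+4,u-3:u+4]))
E
```

```text
3.525 [ 0.60041874 -0.05389724  0.23057087] [-1.79965337e+02 -4.75839279e-02  9.68287705e+01] [-29.69431202  14.71391906  37.2938124   90.70805559  -9.10188364
  77.68934204  15.47499447]
[308.28539386 252.27753098]
[ 276  207   66   75 4333] [309.06277406 242.35010385]
[31 32 33 34 35 36 37 38 40]
```

View pics/w2.png

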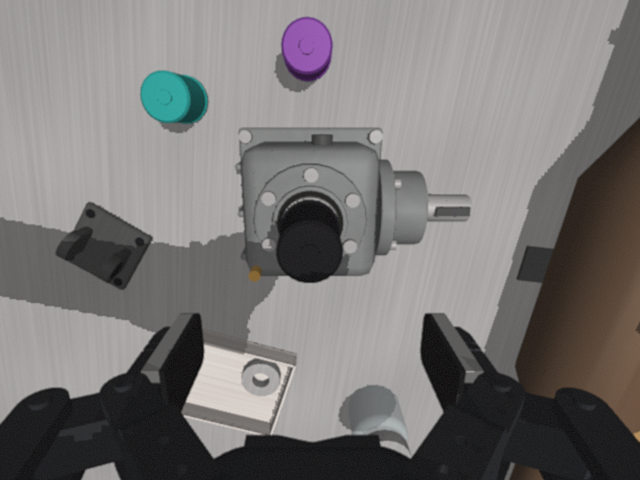

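Cap top circle centred at about (309,249), within 2 mm of the tool axis. Descending to grip it.

carry_out(steps=[[0,0,2.2,0,0,0,1],[0,0,2.2,0,0,0,1],[0,0,2.2,0,0,0,1],[0,0,1.9,0,0,0,1],[0,0,0,0,0,0,1],[0,0,0,0,0,0,0.3],[0,0,0,0,0,0,0],[0,0,0,0,0,0,0]])

```text
time: 4.58
eef_pos: [0.6008, -0.056, 0.1473]
tcp_rot: [179.9, -0.0, 96.7]
ft_force: [-4.2, 0.2, 7.2]
opening: 0.452
grasp_force: 59.4
```

carry_out(steps=[[0,0,0,0,0,0,0],[0,0,0,0,0,0,0],[0,0,0,0,0,0,0],[0,0,0,0,0,0,0]])

```text
time: 5.08
eef_pos: [0.6008, -0.056, 0.1473]
tcp_rot: [179.9, -0.0, 96.7]
ft_force: [-3.4, 0.8, 7.6]
opening: 0.45
grasp_force: 59.2
```

carry_out(steps=[[0,0,-0.5,0,0,0,0],[0,0,-1.5,0,0,0,0],[0,0,-2,0,0,0,0],[0,0,-2,0,0,0,0],[0,0,-2,0,0,0,0],[0,0,-1.5,0,0,0,0],[0,0,0,0,0,0,0]])

```text
time: 5.95
eef_pos: [0.6012, -0.0561, 0.2424]
tcp_rot: [179.9, 0.0, 96.7]
ft_force: [0.9, 0.3, -0.7]
opening: 0.449
grasp_force: 60.3
```

carry_out(steps=[[-1.4,-0.9,0,0,0,0,0],[-3.2,-2.1,0,0,0,0,0],[-3.5,-2.2,0,0,0,0,0],[-3.5,-2.2,0,0,0,0,0],[-3.5,-2.2,0,0,0,0,0],[-3.5,-2.2,0,0,0,0,0],[-2.3,-1.6,0,0,0,0,0],[-1.2,-0.9,0,0,0,0,0]])

```text
time: 6.95
eef_pos: [0.4822, -0.2942, 0.2403]
tcp_rot: [-179.9, -0.0, 96.5]
ft_force: [-0.4, 0.5, -0.9]
opening: 0.453
grasp_force: 60.3
```

```bash
python3 - <<'E'
from h import *
s=arm.state(); print(s["time"],s["eef_pos"],s["tcp_rot"],s["opening"],s["grasp_force"],s["ft_force"])
a=optics.camera("side"); b=optics.camera("scene"); cv2.imwrite("pics/s2.png",a[:,:,::-1]); cv2.imwrite("pics/sc2.png",b[:,:,::-1])
A=cv2.resize(a[180:460,220:480,::-1],(520,560)); cv2.imwrite("pics/s2c.png",A)
E
```

```text
6.95 [ 0.4821883  -0.29422019  0.24033929] [-1.79939124e+02 -1.44339212e-02  9.65273540e+01] 0.4532696366451168 60.277488799765706 [-0.38219955  0.48814346 -0.9444659 ]
```

View pics/s2c.png

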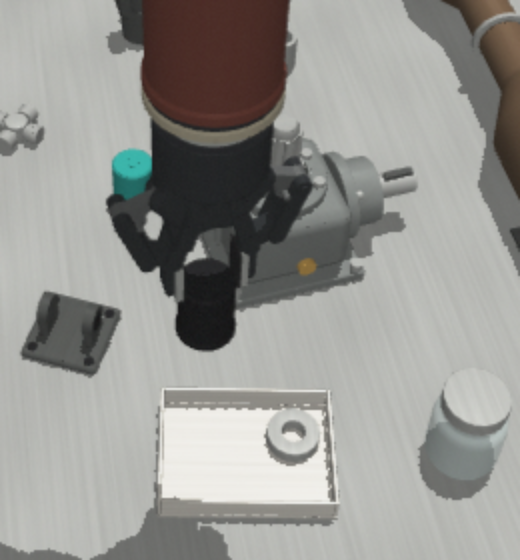

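Cap held in the gripper, bottom at about (205,345), above the tray's left half. Lowering it.

carry_out(steps=[[0,0,2,0,0,0,0],[0,0,3.5,0,0,0,0],[0,0,3.5,0,0,0,0],[0,0,3.5,0,0,0,0],[0,0,3.5,0,0,0,0],[0,0,2.5,0,0,0,0],[0,0,1.3,0,0,0,0],[0,0,0.4,0,0,0,0]])

```text
time: 8.05
eef_pos: [0.4845, -0.2914, 0.0385]
tcp_rot: [-180.0, -0.0, 96.8]
ft_force: [-0.3, -0.4, -1.0]
opening: 0.451
grasp_force: 60.3
```

carry_out(steps=[[0,0,0.3,0,0,0,0],[0,0,0,0,0,0,0],[0,0,0,0,0,0,0]])

```text
time: 8.43
eef_pos: [0.4847, -0.2923, 0.0365]
tcp_rot: [179.9, 0.0, 96.7]
ft_force: [1.3, -0.0, -0.3]
opening: 0.449
grasp_force: 60.3
```

carry_out(steps=[[0,0,0.25,0,0,0,0],[0,0,0.1,0,0,0,0],[0,0,0,0,0,0,0]])

```text
time: 8.8
eef_pos: [0.4843, -0.2921, 0.0325]
tcp_rot: [-180.0, -0.0, 96.7]
ft_force: [-0.1, 0.8, 0.7]
opening: 0.449
grasp_force: 60.4
```

carry_out(steps=[[0,0,0,0,0,0,0.6],[0,0,0,0,0,0,0.7],[0,0,0,0,0,0,0.7],[0,0,-1,0,0,0,0.8],[0,0,-3.5,0,0,0,1],[0,0,-5,0,0,0,1],[0,0,-5,0,0,0,1],[0,0,-5,0,0,0,1]])

```text
time: 9.8
eef_pos: [0.484, -0.2923, 0.2299]
tcp_rot: [180.0, 0.0, 96.7]
ft_force: [0.5, 0.0, -0.4]
opening: 1.004
grasp_force: 0.0
```

carry_out(steps=[[1.4,0.9,0,0,0,0,1],[3.2,2.1,0,0,0,0,1],[3.5,2.2,0,0,0,0,1],[3.5,2.2,0,0,0,0,1],[3.5,2.2,0,0,0,0,1],[3.5,2.2,0,0,0,0,1],[2.3,1.6,0,0,0,0,1],[1.2,0.9,0,0,0,0,1]])

```text
time: 10.8
eef_pos: [0.6009, -0.0545, 0.227]
tcp_rot: [-180.0, 0.0, 96.8]
ft_force: [-0.1, -0.8, 0.3]
opening: 1.002
grasp_force: 0.0
```

carry_out(steps=[[0,0,0,0,0,0,1],[0,0,0,0,0,0,1]])

```text
time: 11.05
eef_pos: [0.6, -0.0579, 0.2275]
tcp_rot: [-180.0, 0.0, 96.6]
ft_force: [-0.2, -0.2, -0.0]
opening: 0.998
grasp_force: 0.0
```

```bash
python3 - <<'E'
from h import *
import pickle
s=arm.state(); im=optics.camera("wrist"); sd=optics.camera("side"); print(s["time"],s["eef_pos"],s["tcp_rot"])
pickle.dump(s,open("s.pkl","wb"))
cv2.imwrite("pics/w3.png",im[:,:,::-1]);cv2.imwrite("pics/s3.png",sd[:,:,::-1])
C=cam("wrist",s); print([proj(C,(.6,-.0545,z)) for z in(.17,.16,.112)])
u,v=proj(C,(.6,-.0545,.16)).astype(int)
c=cv2.resize(im[v-50:v+50,u-45:u+45,::-1],(540,600),interpolation=cv2.INTER_CUBIC)
t=cv2.resize(sd[360:460,280:400,::-1],(260,217));c2=np.zeros((600,800,3),np.uint8);c2[:,:540]=c;c2[:217,540:]=t
print(u-45,v-50); cv2.imwrite("pics/w3c.png",c2)
E
```

```text
11.05 [ 0.60004659 -0.05788686  0.22752271] [-1.79989830e+02  3.76127409e-02  9.65721063e+01]
[array([309.65451196, 245.45148687]), array([309.74369565, 240.33016696]), array([310.09019665, 220.43255542])]
264 190
```

View pics/w3c.png

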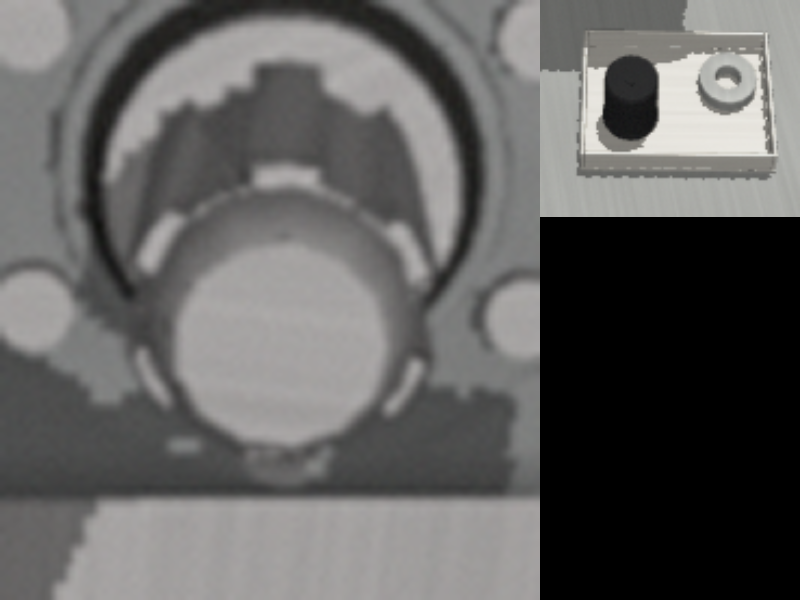

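The cap stands in the tray's free half. The shaft tip is centred at crop (282,342), which puts the shaft at about (0.601,-0.055). The teeth sit about 2° clockwise of the image vertical, so the mesh should be near tool yaw 124.5°. Now the yoke.

carry_out(steps=[[2.2,-0.3,0,0,0,0,1],[5,-0.65,0,0,0,0,1],[5.5,-0.7,0,0,0,0,1],[5.7,-0.75,0,0,0,0,1],[5.7,-0.75,0,0,0,0,1],[5.5,-0.7,0,0,0,0,1],[4,-0.5,0,0,0,0,1],[2,-0.3,0,0,0,0,1]])

```text
time: 12.15
eef_pos: [0.5121, 0.2937, 0.2274]
tcp_rot: [-180.0, -0.0, 96.8]
ft_force: [0.1, -0.9, 0.4]
opening: 0.998
grasp_force: 0.0
```

carry_out(steps=[[0,0,0,0,0,0,1],[0,0,0,0,0,0,1],[0,0,0,0,0,0,1]])

```text
time: 12.52
eef_pos: [0.5137, 0.2902, 0.2276]
tcp_rot: [180.0, 0.0, 96.5]
ft_force: [0.5, 0.6, -0.7]
opening: 1.002
grasp_force: 0.0
```

```bash
python3 - <<'E'
from h import *
s=arm.state(); im=optics.camera("wrist"); print(s["time"],s["eef_pos"],s["tcp_rot"])
C=cam("wrist",s); o=proj(C,(.5128,.2914,.092)); print(o)
a=np.radians(6.7);X=np.array([np.cos(a),np.sin(a),0])
for k in(-.0235,.0235): print(proj(C,np.array([.5128,.2914,.092])+k*X))
u,v=o.astype(int); u0,v0=u-60,v-50
cv2.imwrite("pics/w4c.png",np.clip(2.*cv2.resize(im[v0:v+40,u0:u+60,::-1],(720,540),interpolation=cv2.INTER_CUBIC),0,255)); print(u0,v0)
E
```

```text
12.525 [0.5136896  0.29019168 0.22762339] [1.79979275e+02 1.33772494e-02 9.65370513e+01]
[308.77975449 216.39035345]
[279.8555323  216.47598159]
[337.70721115 216.30471573]
248 166[ WARN:0@1.430] global loadsave.cpp:1063 imwrite_ Unsupported depth image for selected encoder is fallbacked to CV_8U.
```

View pics/w4c.png

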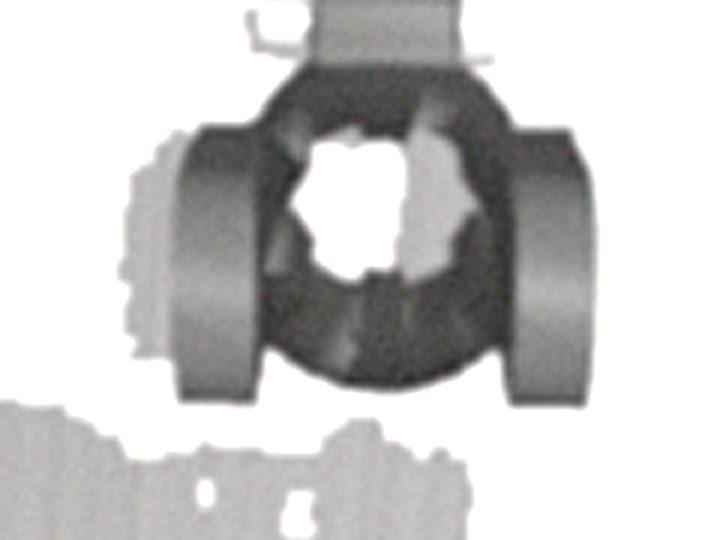

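```bash
python3 - <<'E'
from h import *
s=arm.state(); print(s["eef_pos"],s["tcp_rot"]); print(optics.camera_model("wrist"))
C=cam("wrist",s); R=Ro.from_euler('xyz',s["tcp_rot"],degrees=True).as_matrix()
for z in(.092,.17): print(proj(C,[*s["eef_pos"][:2],z]))
print(onz(C,(312.2,213),.092))
E
```

```text
[0.51350181 0.29058241 0.22762297] [1.79984047e+02 4.41662159e-03 9.65644897e+01]
{'intrinsics': array([[379.67804021,   0.        , 311.81458798],
       [  0.        , 379.67804021, 240.78583609],
       [  0.        ,   0.        ,   1.        ]]), 'tool_from_camera': array([[-1.51944990e-04, -9.48847417e-01, -3.15734945e-01,
         7.99178669e-02],
       [ 9.99999979e-01, -1.00739558e-04, -1.78499460e-04,
         1.72329207e-03],
       [ 1.37561753e-04, -3.15734966e-01,  9.48847413e-01,
        -1.63311920e-01],
       [ 0.00000000e+00,  0.00000000e+00,  0.00000000e+00,
         1.00000000e+00]])}
[309.71531341 217.96622489]
[309.07157641 250.59677004]
[0.51503402 0.29494253 0.092     ]
```

carry_out(steps=[[0.1,0.1,2,0,0,0,1],[0,0,3,0,0,0,1],[0,0,3.5,0,0,0,1],[0,0,3.5,0,0,0,1],[0,0,3,0,0,0,1],[0,0,1.9,0,0,0,1],[0,0,0.8,0,0,0,1],[0,0,0,0,0,0,1]])

```text
time: 13.58
eef_pos: [0.5139, 0.2932, 0.0507]
tcp_rot: [180.0, -0.0, 96.7]
ft_force: [-1.5, 0.5, -0.4]
opening: 1.0
grasp_force: 0.0
```

carry_out(steps=[[0,0,0,0,0,0,0.75],[0,0,0,0,0,0,0.6],[0,0,0,0,0,0,0],[0,0,0,0,0,0,0],[0,0,0,0,0,0,0],[0,0,0,0,0,0,0]])

```text
time: 14.32
eef_pos: [0.5141, 0.2938, 0.0518]
tcp_rot: [179.9, -0.1, 96.7]
ft_force: [-3.0, -1.8, 6.2]
opening: 0.664
grasp_force: 63.6
```

carry_out(steps=[[0,0,-0.5,0,0,0,0],[0,0,-2,0,0,0,0],[0,0,-3,0,0,0,0],[0,0,-3.5,0,0,0,0],[0,0,-3.5,0,0,0,0],[0,0,-3.5,0,0,0,0],[0,0,-2.7,0,0,0,0],[0,0,-1.3,0,0,0,0]])

```text
time: 15.32
eef_pos: [0.5137, 0.2933, 0.2514]
tcp_rot: [180.0, -0.0, 96.7]
ft_force: [-0.1, -0.2, -7.4]
opening: 0.662
grasp_force: 66.6
```

carry_out(steps=[[0,0,0,0,0,0,0],[0,0,0,0,0,0,0]])

```text
time: 15.58
eef_pos: [0.513, 0.293, 0.2488]
tcp_rot: [-179.9, 0.1, 96.7]
ft_force: [-0.8, -0.9, -8.1]
opening: 0.659
grasp_force: 66.6
```

carry_out(steps=[[-2.2,0.3,0,0,0,0,0],[-4.5,0.6,0,0,0,0,0],[-5.4,0.7,0,0,0,0,0],[-5.6,0.7,0,0,0,0,0],[-5.6,0.7,0,0,0,0,0],[-5.4,0.7,0,0,0,0,0],[-4.5,0.6,0,0,0,0,0],[-2.4,0.3,0,0,0,0,0]])

```text
time: 16.58
eef_pos: [0.6003, -0.0596, 0.2497]
tcp_rot: [-179.9, 0.1, 96.4]
ft_force: [0.6, 1.5, -7.3]
opening: 0.665
grasp_force: 66.4
```

carry_out(steps=[[0,0,0,0,0,-5,0],[0,0,0,0,0,-8,0],[0,0,0,0,0,-7,0],[0,0,0,0,0,-4,0],[0,0,0,0,0,0,0],[0,0,0,0,0,0,0],[0,0,0,0,0,0,0]])

```text
time: 17.45
eef_pos: [0.6008, -0.0551, 0.2503]
tcp_rot: [-180.0, -0.0, 120.6]
ft_force: [-0.5, 0.1, -7.9]
opening: 0.663
grasp_force: 66.6
```

```bash
python3 - <<'E'
from h import *
s=arm.state(); print(s["time"],s["eef_pos"],s["tcp_rot"],s["ft_force"],s["joint_positions"])
a=optics.camera("side"); b=optics.camera("scene"); cv2.imwrite("pics/s5.png",a[:,:,::-1]); cv2.imwrite("pics/sc5.png",b[:,:,::-1])
cr=lambda i,u,v:cv2.resize(i[v-50:v+50,u-33:u+33,::-1],(396,600),interpolation=cv2.INTER_CUBIC)
for n in("side","scene"): print(n,[proj(cam(n),(.6009,-.0553,z)) for z in(.112,.16,.17,.197)])
cv2.imwrite("pics/c5.png",np.hstack([cr(a,362,240),cr(b,274,215)]))
E
```

```text
17.45 [ 0.6007973  -0.0550517   0.25026626] [-1.79982622e+02 -3.88256198e-04  1.20643868e+02] [-0.45923165  0.07595154 -7.88018982] [-28.55276376  14.01809253  35.95995957  88.88958957  -8.29927792
  79.80549479  38.71262061]
side [array([361.10319122, 262.54019927]), array([362.71555442, 244.67781695]), array([363.06408802, 240.81662713]), array([364.02809253, 230.13701286])]
scene [array([274.79091639, 233.89023238]), array([273.28029389, 215.65032483]), array([272.95392694, 211.70962954]), array([272.05155485, 200.81399984])]
```

View pics/c5.png

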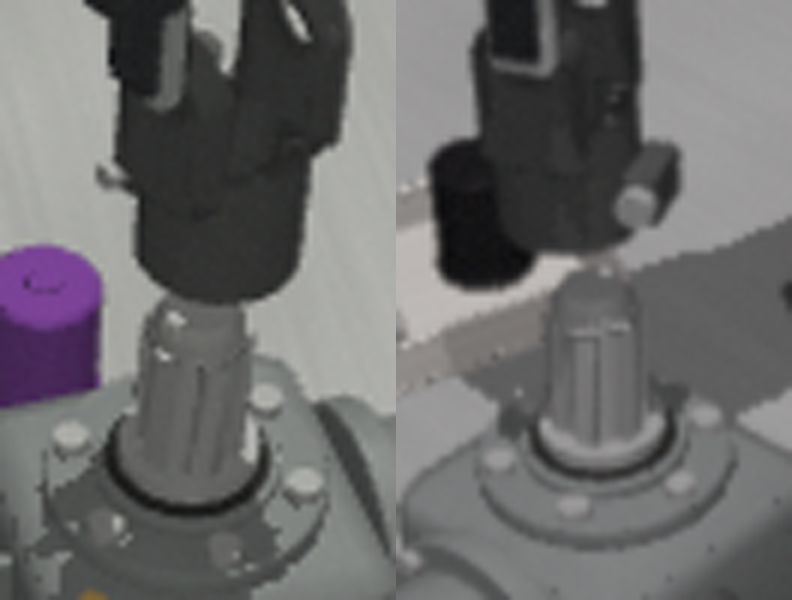

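Side crop (left): the hub seems offset to the right of the shaft. Scene crop (right): the hub seems offset to the left. I'll measure that numerically.

```bash
python3 - <<'E'
from h import *
a=cv2.imread("pics/s5.png").max(2);b=cv2.imread("pics/sc5.png").max(2)
for n,g,u0,rows in(("side",a,340,(228,231,234,245,250,255)),("scene",b,248,(192,196,200,203,206,220,226,232))):
    for r in rows: print(n,r,u0,g[r,u0:u0+50].tolist())
E
```

```text
side 228 340 [170, 169, 170, 170, 170, 172, 172, 172, 170, 168, 161, 97, 43, 46, 46, 48, 48, 48, 48, 49, 50, 49, 49, 50, 51, 53, 52, 51, 53, 52, 50, 51, 51, 50, 48, 46, 48, 45, 49, 95, 171, 173, 174, 170, 171, 172, 172, 175, 174, 175]
side 231 340 [163, 170, 168, 168, 169, 170, 171, 171, 171, 169, 162, 100, 41, 46, 43, 46, 48, 47, 47, 50, 51, 50, 50, 50, 52, 51, 51, 51, 51, 53, 51, 53, 50, 48, 48, 47, 48, 44, 66, 141, 173, 173, 171, 173, 170, 170, 171, 174, 176, 176]
side 234 340 [151, 151, 152, 150, 150, 169, 171, 171, 171, 168, 169, 161, 98, 46, 47, 47, 48, 48, 48, 50, 50, 51, 52, 52, 54, 51, 52, 51, 52, 50, 51, 52, 50, 48, 49, 49, 45, 48, 92, 169, 171, 172, 172, 172, 173, 171, 169, 170, 174, 176]
side 245 340 [86, 84, 82, 78, 78, 105, 168, 167, 166, 168, 167, 166, 137, 74, 89, 84, 99, 98, 113, 106, 108, 108, 106, 106, 106, 109, 105, 99, 93, 97, 153, 148, 167, 169, 169, 169, 170, 171, 168, 167, 169, 172, 171, 172, 175, 173, 173, 172, 173, 172]
side 250 340 [85, 85, 81, 78, 81, 122, 167, 170, 168, 165, 167, 160, 102, 90, 80, 93, 97, 99, 84, 95, 103, 106, 108, 102, 102, 100, 88, 92, 
[... 1526 characters left out ...]
, 127, 124, 122, 121, 122, 123, 124, 123, 122, 121, 122, 121, 121, 122, 121, 119, 104, 87, 97, 94, 101, 117, 132, 129, 128, 126, 122, 106, 97, 98, 109, 98, 87, 96, 96, 94, 95, 94, 95, 94, 96, 95, 96, 96, 96, 97, 97, 98, 97]
scene 226 248 [141, 136, 128, 121, 117, 115, 106, 97, 96, 97, 95, 96, 95, 95, 94, 94, 95, 93, 86, 96, 98, 102, 99, 115, 118, 115, 95, 116, 115, 111, 106, 107, 101, 89, 97, 93, 93, 94, 96, 96, 96, 95, 96, 96, 95, 95, 94, 96, 97, 96]
scene 232 248 [154, 154, 154, 153, 153, 152, 153, 153, 152, 147, 103, 89, 82, 90, 97, 98, 91, 84, 93, 107, 110, 103, 99, 115, 116, 112, 96, 116, 117, 111, 106, 106, 102, 93, 110, 88, 93, 84, 69, 71, 81, 115, 124, 128, 132, 122, 108, 96, 95, 94]
```

carry_out(steps=[[0.2,-0.05,0,0,0,0,0],[0.25,0,0,0,0,0,0],[0,0,0.5,0,0,0,0],[0,0,0.7,0,0,0,0],[0,0,0.5,0,0,0,0],[0,0,0,0,0,0,0],[0,0,0,0,0,0,0],[0,0,0,0,0,0,0]])

```text
time: 18.55
eef_pos: [0.5983, -0.0513, 0.2337]
tcp_rot: [180.0, 0.0, 120.7]
ft_force: [-0.1, -0.5, -8.2]
opening: 0.665
grasp_force: 66.5
```

```bash
python3 - <<'E'
from h import *
s=arm.state(); print(s["time"],s["eef_pos"],s["tcp_rot"],s["ft_force"])
a=optics.camera("side"); b=optics.camera("scene"); cv2.imwrite("pics/s6.png",a[:,:,::-1]); cv2.imwrite("pics/sc6.png",b[:,:,::-1])
cr=lambda i,u,v:cv2.resize(i[v-37:v+38,u-25:u+25,::-1],(400,600),interpolation=cv2.INTER_CUBIC)
cv2.imwrite("pics/c6.png",np.hstack([cr(a,362,240),cr(b,274,215)]))
def edge(p,i): # subpixel 100-crossing of dark run around i
    l=i
    while p[l]<85:l-=1
    r=i
    while p[r]<85:r+=1
    return l+(p[l]-85)/(p[l]-p[l+1]), r-(p[r]-85)/(p[r]-p[r-1])
for n,g,i,rows in(("side",a.max(2).astype(float),364,range(224,246,2)),("scene",b.max(2).astype(float),270,range(198,214,2))):
    for r in rows:
        try: l,q=edge(g[r],i); print(n,r,round(l,1),round(q,1),round((l+q)/2,1))
        except Exception as e: print(r,"x")
E
```

```text
18.55 [ 0.59833451 -0.05134174  0.23367518] [1.79980635e+02 1.41612004e-02 1.20700041e+02] [-0.10995779 -0.51759373 -8.21803226]
side 224 346.9 377.2 362.1
side 226 346.8 377.1 362.0
side 228 349.2 376.8 363.0
side 230 349.3 376.5 362.9
side 232 348.8 376.3 362.6
side 234 348.8 376.1 362.5
side 236 348.8 375.8 362.3
side 238 349.2 375.5 362.4
side 240 350.3 374.9 362.6
side 242 352.3 373.5 362.9
side 244 353.6 370.4 362.0
scene 198 246.6 290.1 268.3
scene 200 246.6 290.1 268.4
scene 202 247.4 290.1 268.8
scene 204 247.5 280.6 264.1
scene 206 247.7 279.6 263.7
scene 208 247.5 280.0 263.8
scene 210 248.1 282.6 265.4
scene 212 264.1 281.6 272.9
```

View pics/c6.png

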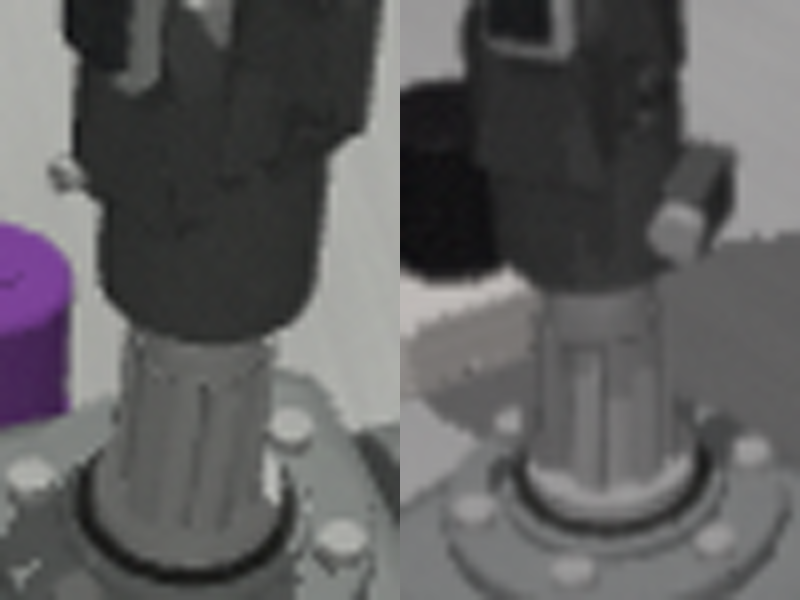

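Hub is now centred over the shaft to about 1 mm in both views. Lowering slowly onto the nose.

carry_out(steps=[[0.1,0,0.25,0,0,0,0],[0,0,0.25,0,0,0,0],[0,0,0.25,0,0,0,0],[0,0,0.2,0,0,0,0],[0,0,0.15,0,0,0,0],[0,0,0.15,0,0,0,0]])

```text
time: 19.4
eef_pos: [0.5977, -0.0504, 0.2209]
tcp_rot: [180.0, 0.0, 120.7]
ft_force: [0.1, 0.2, -7.3]
opening: 0.662
grasp_force: 66.5
```

carry_out(steps=[[0,0,0.15,0,0,0,0],[0,0,0.15,0,0,0,0],[0,0,0.15,0,0,0,0]])

```text
time: 19.77
eef_pos: [0.5977, -0.0504, 0.2164]
tcp_rot: [180.0, 0.0, 120.7]
ft_force: [-0.3, -0.1, -6.9]
opening: 0.66
grasp_force: 66.5
```

carry_out(steps=[[0,0,0.15,0,0,0,0],[0,0,0.15,0,0,0,0],[0,0,0.1,0,0,0,0]])

```text
time: 20.15
eef_pos: [0.5978, -0.0506, 0.2124]
tcp_rot: [180.0, 0.0, 120.7]
ft_force: [0.8, -1.1, -6.8]
opening: 0.664
grasp_force: 66.7
```

carry_out(steps=[[0,0,0.07,0,0,0,0],[0,0,0.07,0,0,0,0],[0,0,0,0,0,0,0]])

```text
time: 20.52
eef_pos: [0.5978, -0.0506, 0.2112]
tcp_rot: [180.0, 0.0, 120.7]
ft_force: [0.7, -1.6, -5.8]
opening: 0.661
grasp_force: 66.9
```

carry_out(steps=[[0,0,0.07,0,0,0,0],[0,0,0.07,0,0,0,0],[0,0,0,0,0,0,0]])

```text
time: 20.9
eef_pos: [0.5977, -0.0507, 0.2095]
tcp_rot: [-180.0, 0.0, 120.7]
ft_force: [-0.2, -2.6, -4.3]
opening: 0.662
grasp_force: 66.9
```

carry_out(steps=[[-0.06,0,0.07,0,0,0,0],[0,0,0.07,0,0,0,0],[0,0,0,0,0,0,0]])

```text
time: 21.28
eef_pos: [0.5979, -0.051, 0.2082]
tcp_rot: [-180.0, -0.0, 120.7]
ft_force: [0.3, -2.4, -4.1]
opening: 0.661
grasp_force: 67.1
```

carry_out(steps=[[0,0,0.07,0,0,0,0],[0,0,0.07,0,0,0,0],[0,0,0,0,0,0,0]])

```text
time: 21.65
eef_pos: [0.5979, -0.0511, 0.2069]
tcp_rot: [-180.0, 0.0, 120.7]
ft_force: [-2.0, -2.0, -0.5]
opening: 0.661
grasp_force: 67.3
```

carry_out(steps=[[0,0,0,0,0,-1,0],[0,0,0,0,0,-1,0],[0,0,0,0,0,0,0]])

```text
time: 22.02
eef_pos: [0.5978, -0.0508, 0.2064]
tcp_rot: [-180.0, -0.0, 122.7]
ft_force: [-0.2, -2.3, -7.6]
opening: 0.666
grasp_force: 66.6
```

```bash
python3 - <<'E'
from h import *
s=arm.state(); print(s["time"],s["eef_pos"],s["tcp_rot"],s["ft_force"],s["ft_torque"])
E
```

```text
22.025 [ 0.59775471 -0.05077439  0.20636411] [-1.79966785e+02 -2.35604458e-02  1.22732872e+02] [-0.24368457 -2.26988321 -7.55039169] [-7.32589652e-01 -3.12590578e-02 -4.82735325e-04]
```

carry_out(steps=[[-0.04,0,0.1,0,0,-1,0],[0,0,0.15,0,0,0,0],[0,0,0.15,0,0,0,0],[0,0,0,0,0,0,0]])

```text
time: 22.52
eef_pos: [0.598, -0.051, 0.2025]
tcp_rot: [-180.0, -0.0, 123.7]
ft_force: [0.3, -0.7, -8.2]
opening: 0.664
grasp_force: 66.5
```

carry_out(steps=[[0,0,0.15,0,0,0,0],[0,0,0.15,0,0,0,0],[0,0,0.15,0,0,0,0],[0,0,0,0,0,0,0]])

```text
time: 23.02
eef_pos: [0.5981, -0.0512, 0.1981]
tcp_rot: [-180.0, -0.0, 123.7]
ft_force: [-0.5, -1.6, -9.2]
opening: 0.667
grasp_force: 66.5
```

```bash
python3 - <<'E'
from h import *
s=arm.state(); print(s["time"],s["eef_pos"],s["tcp_rot"],s["ft_force"],s["ft_torque"])
E
```

```text
23.025 [ 0.59814788 -0.05117959  0.19813999] [-1.79990752e+02 -5.80982364e-03  1.23709148e+02] [-0.50895056 -1.55489984 -9.18051051] [-0.30291709  0.08774975  0.00591965]
```

In mesh and sliding freely. Continuing down.

carry_out(steps=[[0,0,0.2,0,0,0,0],[0,0,0.2,0,0,0,0],[0,0,0.2,0,0,0,0],[0,0,0.2,0,0,0,0],[0,0,0.2,0,0,0,0],[0,0,0.2,0,0,0,0],[0,0,0,0,0,0,0]])

```text
time: 23.9
eef_pos: [0.5981, -0.0512, 0.1861]
tcp_rot: [-180.0, -0.0, 123.7]
ft_force: [-0.1, -0.8, -8.5]
opening: 0.66
grasp_force: 66.5
```

carry_out(steps=[[-0.03,0,0.2,0,0,0,0],[0,0,0.2,0,0,0,0],[0,0,0.2,0,0,0,0],[0,0,0.2,0,0,0,0],[0,0,0.2,0,0,0,0],[0,0,0.2,0,0,0,0],[0,0,0,0,0,0,0]])

```text
time: 24.78
eef_pos: [0.5982, -0.0515, 0.174]
tcp_rot: [-180.0, -0.0, 123.7]
ft_force: [-0.9, -2.3, -8.3]
opening: 0.663
grasp_force: 66.5
```

carry_out(steps=[[0,0,0.15,0,0,0,0],[0,0,0.15,0,0,0,0],[0,0,0.1,0,0,0,0],[0,0,0.1,0,0,0,0],[0,0,0,0,0,0,0]])

```text
time: 25.4
eef_pos: [0.5983, -0.0516, 0.1692]
tcp_rot: [-180.0, -0.0, 123.7]
ft_force: [-1.6, -2.5, -6.6]
opening: 0.665
grasp_force: 66.7
```

carry_out(steps=[[0,0,0.1,0,0,0,0],[0,0,0.1,0,0,0,0],[0,0,0.1,0,0,0,0],[0,0,0,0,0,0,0]])

```text
time: 25.9
eef_pos: [0.5983, -0.0516, 0.1662]
tcp_rot: [-180.0, -0.0, 123.7]
ft_force: [-3.4, -2.3, -6.5]
opening: 0.663
grasp_force: 66.8
```

carry_out(steps=[[0,0,0.07,0,0,0,0],[0,0,0.07,0,0,0,0],[0,0,0.07,0,0,0,0],[0,0,0,0,0,0,0]])

```text
time: 26.4
eef_pos: [0.5983, -0.0516, 0.1641]
tcp_rot: [-180.0, -0.0, 123.7]
ft_force: [-3.2, -2.9, -4.9]
opening: 0.661
grasp_force: 66.9
```

carry_out(steps=[[-0.01,-0.05,0.06,0,0,0,0],[0,0,0.06,0,0,0,0],[0,0,0,0,0,0,0]])

```text
time: 26.78
eef_pos: [0.5983, -0.0517, 0.1639]
tcp_rot: [179.9, 0.0, 123.7]
ft_force: [-5.3, -1.8, 2.0]
opening: 0.66
grasp_force: 67.8
```

carry_out(steps=[[0,0,0.06,0,0,0,0],[0,0,0.06,0,0,0,0],[0,0,0,0,0,0,0]])

```text
time: 27.15
eef_pos: [0.5984, -0.0518, 0.1638]
tcp_rot: [179.9, 0.0, 123.7]
ft_force: [-9.7, -1.7, 11.2]
opening: 0.659
grasp_force: 68.9
```

Seated at TCP z 0.1638, as predicted. I'll relax the push and release.

carry_out(steps=[[0,0,-0.1,0,0,0,0],[0,0,0,0,0,0,0],[0,0,0,0,0,0,0.75],[0,0,0,0,0,0,0.9],[0,0,0,0,0,0,1],[0,0,0,0,0,0,1],[0,0,0,0,0,0,1]])

```text
time: 28.02
eef_pos: [0.5981, -0.0519, 0.1628]
tcp_rot: [180.0, 0.0, 123.7]
ft_force: [-0.9, -0.2, -0.1]
opening: 1.003
grasp_force: 0.0
```

carry_out(steps=[[0,0,-1,0,0,0,1],[0,0,-2,0,0,0,1],[0,0,-3,0,0,0,1],[0,0,-3,0,0,0,1],[0,0,-3,0,0,0,1],[0,0,-1,0,0,0,1],[0,0,0,0,0,0,1]])

```text
time: 28.9
eef_pos: [0.5982, -0.0519, 0.293]
tcp_rot: [180.0, 0.0, 123.7]
ft_force: [0.0, -0.4, -0.6]
opening: 0.998
grasp_force: 0.0
```

```bash
python3 - <<'E'
from h import *
s=arm.state(); print(s["time"],s["eef_pos"],s["ft_force"],s["opening"])
a=optics.camera("side"); b=optics.camera("scene")
cr=lambda i,u,v,r:cv2.resize(i[v-r:v+r,u-r:u+r,::-1],(400,400),interpolation=cv2.INTER_CUBIC)
cv2.imwrite("pics/c7.png",np.hstack([cr(a,362,240,35),cr(b,274,215,35)]))
E
```

```text
28.9 [ 0.59818672 -0.05189588  0.29304127] [ 0.02492532 -0.3717891  -0.56926926] 0.9984638678846678
```

View pics/c7.png

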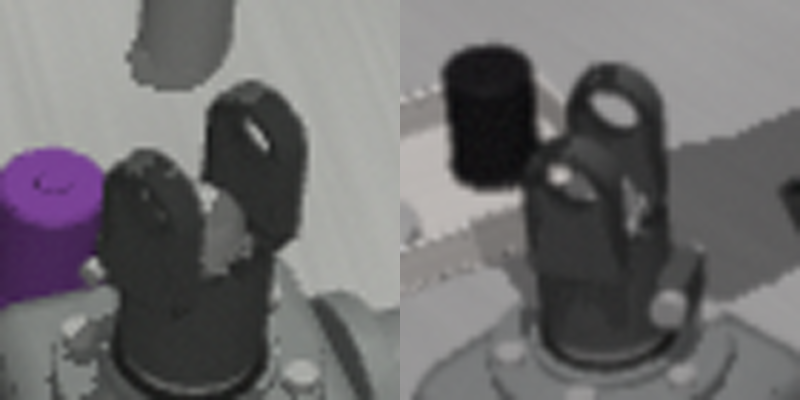

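The yoke stands square on the shoulder, the shaft tip shows between its ears, and the cap is in the tray. The gripper is clear, so I'm handing in.

```bash
python3 -c "
from rig import job_done
print(job_done())"
```

```text
the job is handed in; nothing more can be done
None
```

The job is handed in at 28.9 s: the cap is in the tray, and the yoke is meshed, seated on the shoulder and released, with about 19 N the highest push I read; no verdict was returned.

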